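Dry the heel wedges in the vacuum chamber

ROBOT

A 6-joint arm with a two-finger parallel gripper is mounted at the origin on a cart in front of the work surface, level with it; the furniture and walls round the work are solid. World frame = base frame: x ahead of the robot, y to its left, z up, the work surface at z = 0. Lengths are in m, angles in rad, forces in N, time in s.
With the tool pointing down it reaches from about 0.325 to 0.925 m from the base axis. Payload 3.1 kg.
Tool frame: the origin (TCP) lies where the fingers leave the gripper's body, on its centre line; the fingertips stand 73 mm ahead of it and the grasp point (between the pads) lies 54 mm ahead of it; z points along the fingers, y is the line along which they close (so a half turn about z gives the same grasp; the last joint's range is limited). The gripper opens to 85 mm and grips with 20 to 120 N. Pads are 22 mm wide; open, the fingers measure 114 mm over their backs; the gripper's body (76 mm by 85 mm) begins 54 mm behind the grasp point. The pads swing forward as they close: fully open they stand 13 mm farther back than shut.
Start: joints at [-1.359, 0.217, 1.613, -0, 1.311, -0.112], TCP at [0.199, -0.593, 0.304] pointing down, gripper open.
Joint ranges: [-2.75, 2.75], [-0.78, 2.1], [0.31, 2.55], [-1.13, 4.27], [0.13, 2.63], [-2.58, 2.58]. Speed limits (rad/s): [2.79, 2.79, 3.14, 3.14, 3.14, 3.14].

INTERFACE

Orientations are given as a unit quaternion [x, y, z, w].
In Python, from workcell import robot gives the robot as it stands.
- The arm moves only by the shell command python3 -m crank 'ROWS' [FORCE]. ROWS is JSON, a list of rows, each a list of 5 numbers: the opening, from 0 (shut) to 1 (fully open), then the shift along the tool's x, y, z in mm, then the turn about the tool's z in rad. In form: [[gripper, dx, dy, dz, spin], ...]. A call has 1 to 20 rows; each row is the pose to reach, as a shift and turn from the pose commanded when the call began, along the tool's axes at that moment; what a row does not reach only later rows make up. A row lasts 1/12 s, in which the tool goes at most 41.7 mm and 7.16 degrees, less where a joint would pass 70% of its speed; a pose out of reach is approached as far as the arm can. A call with a gripper value outside its range is refused whole. The fingers move at their own pace and stop on an object; FORCE is the grip in N (left out, the last holds). Time passes only in rows, so rows that repeat a pose let the fingers close. It gives the time, the measured TCP pose, the force, the opening and the grip force at its end, in the units of the state.
- robot.observe(): the state, without advancing time (a new reading comes with each control period).
- robot.snapshot(name): name is "scene" or "top" or "wrist"; returns the picture (420x560x3 uint8, blue, green, red); there is no depth.
- robot.get_calibration(name): a dict with "mtx" (3x3 intrinsics, pixels), "dist" ([k1, k2, p1, p2, k3] as OpenCV has them; the pictures are not rectified), "view" (4x4, takes a point from world to camera coordinates). Camera axes: x right, y down, z forward; pixel columns grow to the right and rows downward; lengths in m; the calibration is good to about 2 mm. A picture is of the moment at which its call begins: read the wrist's pose just before it. get_calibration takes no time and is no camera call; for the wrist camera it gives the pose at the moment of the call.
- robot.close_job(): hands the job in; it is judged then, once.
Trained networks look in the newest picture that a camera, given by its name, has taken for a name from the list of things; names that differ only in an ending like _2 or _b are one class to them, and where a whole thing is asked for, a point or a joint stands for the part that bears it (a point fixed in the world has none). Each returns a list of dicts, best first, with "confidence" (0 to 1); they miss things now and then, are a little off and sometimes report something else, mostly with a low value. They report only what shows in the picture. A call takes as long as a camera call. They do not tell look-alikes from the thing itself.
- robot.cut_out(camera, label): "region" (420x560 bool, what is visible of it) and "rect" ([left, top, right, bottom] in pixels, round what is visible of it).
The state is a dict: "clock": time; "joint_pos": joint angles; "dq": joint speeds; "joint_torque": joint torques, N m; "tool_pos": TCP position; "orientation": TCP orientation; "contact_force": force on the tool from outside, world axes, zero at the start; "torque": the same for the moment, N m; "opening": opening from 0.0 (shut) to 1.0 (fully open); "grasp_force": force on a finger pad.
Only numpy, scipy, OpenCV 4.12 (cv2) and the standard library are available. Lean on these libraries where they do the work, as an engineer would, in place of code of your own. Each camera call takes 0.05 s, during which the arm holds its last target. There are 200 camera calls.

TASK

Put every foam heel wedge that stands to the right of the vacuum chamber (not the one at the very back of the bench) into the chamber's tank and shut its clear cover; then turn its four wing screws clockwise evenly, always crossing to the diagonally opposite screw next: first all four about half-way down, then all four fully home. Only when the cover is tight, slide the dust hood aside, press the start button fully in, and slide the hood fully home over the button again.

Things in the scene. Friction and masses are not known exactly. Their poses are not given: they have to be found in the camera images.
- chamber: vacuum drying chamber, fixed: open steel tank with a flange (180 x 260 mm, top 76 mm above the bench) on a base plate, console on its right. Origin on the bench under the tank's centre; x to its back (away from the robot), y to its left, z up. Console 185 x 100 mm centred at y = -215 mm, top 60 mm high. All of it lies within x -103 to 116 mm, y -275 to 142 mm
- tank_floor (a point): centre of the tank's floor, 14 mm above the bench, with the chamber's axes; inside the tank measures 150 mm (x) by 200 mm (y), 62 mm deep to the flange's top
- cover (a joint): hinge of the clear cover along the tank's left edge, rad: 0 = lying on the gasket, about 1.6 = standing up. Hinge axis parallel to the chamber's x at chamber y = +137, z = +84 mm. Stiff: it stays where it is left and takes about 3 N at cover_edge to swing shut
- cover_edge (a point): on the cover's outer face, midway along its free edge, a good place to push it shut: 250 mm from the hinge axis along the cover, 8 mm above it along the cover's outward normal (this point's z axis). Cover 180 mm (x) by 265 mm, 10 mm thick, its free edge 270 mm from the axis plus a lip 18 mm long, 70 mm wide at mid-edge. Only the wing screws stand on it
- hood (a joint): slide of the dust hood over the start button, m: 0 = fully home over the button, 0.09 = fully back; friction about 1.5 N
- hood_grip (a point): on the black grip rib of the aluminium hood, 7 mm below the rib's top; rib 10 mm thick (chamber x), 44 mm long (chamber y), 28 mm high above the hood's roof, which is 95 mm above the bench. The hood (66 x 64 mm) slides along the chamber's +x, away from the robot, to bare the button
- start (a joint): travel of the sprung start button, m: 0 = out, 0.006 = fully in; 5 N presses it fully
- start_top (a point): centre of the top of the black start button, 30 mm across, 82 mm above the bench, moving straight down; under the hood when the hood is home. A fixed end plate 94 mm high stands 36 mm in front of it (chamber -x)
- screw_fl (a joint): turn of the front left wing screw (at chamber x -65, y +117 mm with the cover shut; back right is diagonally opposite), rad: 0 = loose, 2.4 = fully home at its stop. Grows clockwise seen from above. Takes 0.08 to 0.13 N m to turn and stays where it is left
- wing_fl (a point): middle of the front left screw's steel wing, on the screw's axis: wing 60 mm long (this point's x axis), 10 mm thick (y axis), 22 mm high (z axis). The point lies 10 mm below the wing's top, 28 mm above the cover's metal bar
- screw_fr (a joint): turn of the front right wing screw (at chamber x -65, y -117 mm with the cover shut; back left is diagonally opposite), rad: 0 = loose, 2.4 = fully home at its stop. Grows clockwise seen from above. Takes 0.08 to 0.13 N m to turn and stays where it is left
- wing_fr (a point): middle of the front right screw's steel wing, on the screw's axis: wing 60 mm long (this point's x axis), 10 mm thick (y axis), 22 mm high (z axis). The point lies 10 mm below the wing's top, 28 mm above the cover's metal bar
- screw_bl (a joint): turn of the back left wing screw (at chamber x +65, y +117 mm with the cover shut; front right is diagonally opposite), rad: 0 = loose, 2.4 = fully home at its stop. Grows clockwise seen from above. Takes 0.08 to 0.13 N m to turn and stays where it is left
- wing_bl (a point): middle of the back left screw's steel wing, on the screw's axis: wing 60 mm long (this point's x axis), 10 mm thick (y axis), 22 mm high (z axis). The point lies 10 mm below the wing's top, 28 mm above the cover's metal bar
- screw_br (a joint): turn of the back right wing screw (at chamber x +65, y -117 mm with the cover shut; front left is diagonally opposite), rad: 0 = loose, 2.4 = fully home at its stop. Grows clockwise seen from above. Takes 0.08 to 0.13 N m to turn and stays where it is left
- wing_br (a point): middle of the back right screw's steel wing, on the screw's axis: wing 60 mm long (this point's x axis), 10 mm thick (y axis), 22 mm high (z axis). The point lies 10 mm below the wing's top, 28 mm above the cover's metal bar
- wedge_0_mid (a point): foam heel wedge, 30 mm thick (x), 80 mm long (y), 55 mm high (z), 50 g, standing on its long side. This point: 15 mm from either flat face, 34 mm above its foot, 20 mm from its tall end (at -y, 50 mm high), 21 mm below its top edge, from which the top slopes down to nothing at y = +60 mm. One to three are there; a fixed one at the very back is no part of the job
- wedge_1_mid (a point): foam heel wedge, 30 mm thick (x), 80 mm long (y), 55 mm high (z), 50 g, standing on its long side. This point: 15 mm from either flat face, 34 mm above its foot, 20 mm from its tall end (at -y, 50 mm high), 21 mm below its top edge, from which the top slopes down to nothing at y = +60 mm. One to three are there; a fixed one at the very back is no part of the job
- wedge_2_mid (a point): foam heel wedge, 30 mm thick (x), 80 mm long (y), 55 mm high (z), 50 g, standing on its long side. This point: 15 mm from either flat face, 34 mm above its foot, 20 mm from its tall end (at -y, 50 mm high), 21 mm below its top edge, from which the top slopes down to nothing at y = +60 mm. One to three are there; a fixed one at the very back is no part of the job
Things that resemble listed ones, but are neither listed nor needed, are in the scene too. Leave any green look-alike of the part that bears wedge_0_mid alone.

How it is judged:
On the way, in this order (a step that is already met when the one before it is completed fails the run):
1. all wedges in the tank and the cover shut (x of wedge_0_mid in the frame of tank_floor between -0.075 and 0.075 m and y of wedge_0_mid in the frame of tank_floor between -0.1 and 0.1 m and z of wedge_0_mid in the frame of tank_floor between 0 and 0.055 m and x of wedge_1_mid in the frame of tank_floor between -0.075 and 0.075 m and y of wedge_1_mid in the frame of tank_floor between -0.1 and 0.1 m and z of wedge_1_mid in the frame of tank_floor between 0 and 0.055 m and x of wedge_2_mid in the frame of tank_floor between -0.075 and 0.075 m and y of wedge_2_mid in the frame of tank_floor between -0.1 and 0.1 m and z of wedge_2_mid in the frame of tank_floor between 0 and 0.055 m and value of joint cover below 0.03 rad), for 0.3 s.
2. all four wing screws at least part-way down (0.8 rad) (value of joint each of screw_fl, screw_fr, screw_bl, screw_br above 0.8 rad), for 0.2 s.
3. all four wing screws home (past 2.1 rad) (value of joint each of screw_fl, screw_fr, screw_bl, screw_br above 2.1 rad), for 0.2 s.
4. start button pressed in (value of joint start above 0.0045 m), for 0.1 s.
At the end, for the whole second after the job is handed in: every wedge lies inside the tank, the cover is shut (within 0.03 rad), all four wing screws are turned past 2.1 of 2.4 rad, the hood is home over the button (within 6 mm) and the button is out (all of step 1 and all of step 3 and value of joint hood below 0.006 m and value of joint start below 0.002 m); the robot touches nothing.
It fails at once if a wing screw is turned down (past 0.6 rad) while the cover stands open (value of joint cover above 0.1 rad and value of joint any of screw_fl, screw_fr, screw_bl, screw_br above 0.6 rad).
It fails at once if a wing screw is turned well past half-way (1.75 rad) while another is not yet part-way down (0.8 rad) (value of joint any of screw_fl, screw_fr, screw_bl, screw_br above 1.75 rad and value of joint any of screw_fl, screw_fr, screw_bl, screw_br below 0.8 rad).
It fails at once if two neighbouring screws are part-way down (0.8 rad), or home (2.1 rad), while the two others are not (not crossed) (((value of joint each of screw_fl, screw_fr above 0.8 rad and value of joint each of screw_bl, screw_br below 0.8 rad) or (value of joint each of screw_fl, screw_bl below 0.8 rad and value of joint each of screw_fr, screw_br above 0.8 rad) or (value of joint each of screw_fl, screw_fr below 0.8 rad and value of joint each of screw_bl, screw_br above 0.8 rad) or (value of joint each of screw_fl, screw_bl above 0.8 rad and value of joint each of screw_fr, screw_br below 0.8 rad)) or ((value of joint each of screw_fl, screw_fr above 2.1 rad and value of joint each of screw_bl, screw_br below 2.1 rad) or (value of joint each of screw_fl, screw_bl below 2.1 rad and value of joint each of screw_fr, screw_br above 2.1 rad) or (value of joint each of screw_fl, screw_fr below 2.1 rad and value of joint each of screw_bl, screw_br above 2.1 rad) or (value of joint each of screw_fl, screw_bl above 2.1 rad and value of joint each of screw_fr, screw_br below 2.1 rad))).
It fails at once if the pump is started before all four screws are home (value of joint start above 0.003 m and value of joint any of screw_fl, screw_fr, screw_bl, screw_br below 2.1 rad).
Of wedge_0, wedge_1, wedge_2 only 1 to 3 are there at a start; the rules pass over those that are not, and their reading is None.
At some moment in a run one of wedge_0, wedge_1, wedge_2 may be knocked a few centimetres aside while the robot is not near it.
Once in a run the grip may slacken for a moment while it holds something.
It also fails if it takes over 210 s, if anything falls off the work surface, if the arm or the gripper's body presses on something with over 40 N, if the wrist force passes 120 N, or if a joint passes its speed limit or range.

## Working session

There is one attempt and no reset: what is moved stays moved. The work goes in short steps, Python scripts to look and compute and a shell command to move; the robot and the scene stay as the last step left them, time stands still between calls to the robot, and variables do not carry over. Pictures are saved under pics/ and viewed, at most 14 in all, crops included, and the job is handed in when it is done.

```bash
mkdir -p pics; ls
python3 - <<'E'
from workcell import robot
import cv2,numpy as np
o=robot.observe();print({k:np.round(v,3).tolist() for k,v in o.items()})
for n in("scene","top"):
    cv2.imwrite(f"pics/{n}0.png",robot.snapshot(n)); c=robot.get_calibration(n);print(n,np.round(c["mtx"],1).tolist(),np.round(c["view"],3).tolist(),np.round(c["dist"],3))
E
```

```text
pics
{'clock': 0.0, 'joint_pos': [-1.359, 0.218, 1.615, -0.0, 1.311, -0.112], 'dq': [0.001, -0.0, -0.0, 0.001, -0.002, -0.001], 'joint_torque': [0.001, -39.684, -30.385, -0.0, 0.01, 0.0], 'tool_pos': [0.199, -0.592, 0.303], 'orientation': [0.987, 0.161, -0.0, -0.001], 'contact_force': [-0.893, -0.127, 0.333], 'torque': [0.07, -0.019, 0.038], 'grasp_force': 0.0, 'opening': 1.0}
scene [[501.2, 0.0, 278.1], [0.0, 501.2, 211.2], [0.0, 0.0, 1.0]] [[0.857, -0.516, -0.01, -0.555], [-0.241, -0.383, -0.892, 0.145], [0.456, 0.766, -0.453, 1.378], [0.0, 0.0, 0.0, 1.0]] [-0.003  0.     0.     0.     0.   ]
top [[488.5, 0.0, 272.6], [0.0, 488.5, 197.8], [0.0, 0.0, 1.0]] [[-0.008, -1.0, 0.007, -0.181], [-0.985, 0.007, -0.174, 0.556], [0.174, -0.008, -0.985, 1.474], [0.0, 0.0, 0.0, 1.0]] [-0.035  0.     0.     0.     0.   ]
```

View pics/scene0.png

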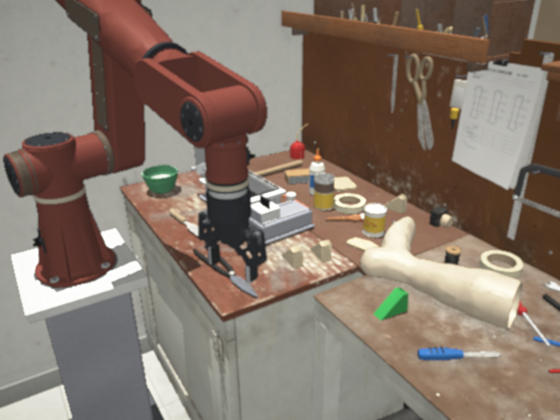

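View pics/top0.png

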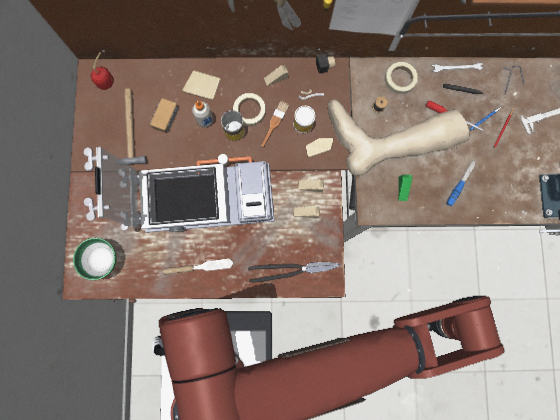

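The scene shows two foam wedges right of the chamber, at top (312,184) and (306,211). Look-alikes: the fixed one at the back (276,74), a flat tan scrap (319,148), and the green wedge (404,187), which stays put. The cover stands open at the left, around (115,190). I'll check this in one close crop.

```bash
cat > h.py <<'E'
from workcell import robot
import cv2,numpy as np
def cal(n):
    c=robot.get_calibration(n);return np.array(c["mtx"]),np.array(c["dist"]),np.array(c["view"])
def ray(c,uv):
    K,d,V=c
    p=cv2.undistortPoints(np.array(uv,float).reshape(-1,1,2),K,d).reshape(-1,2)
    D=np.c_[p,np.ones(len(p))]@V[:3,:3]
    return -V[:3,:3].T@V[:3,3],D
def onz(c,uv,z):
    o,D=ray(c,uv);return o+D*((z-o[2])/D[:,2])[:,None]
def proj(c,P):
    K,d,V=c
    return cv2.projectPoints(np.array(P,float).reshape(-1,3),cv2.Rodrigues(V[:3,:3])[0],V[:3,3],K,d)[0].reshape(-1,2)
E
python3 - <<'E'
from h import *
im=robot.snapshot("top");c=cal("top")
cr=im[140:240,70:350]
cv2.imwrite("pics/topc.png",cv2.resize(cr,None,fx=2.85,fy=2.85,interpolation=cv2.INTER_CUBIC))
for l in("wedge_0_mid","chamber","hood","cover","wing_fl","start_top"):
    for r in robot.cut_out("top",l):
        m=r["region"].astype(np.uint8);ys,xs=np.nonzero(m)
        if len(xs)<3: continue
        print(l,round(r["confidence"],2),r["rect"],len(xs),np.round(cv2.minAreaRect(np.c_[xs,ys].astype(np.float32))[0],1),np.round(onz(c,[[xs.mean(),ys.mean()]],.03)[0],3))
E
```

```text
wedge_0_mid 0.55 [294.7, 205.4, 317.3, 214.6] 257 [306.5 211.5] [ 0.514 -0.294  0.03 ]
wedge_0_mid 0.55 [400.3, 173.7, 412.9, 201.5] 264 [405.  186.5] [ 0.596 -0.606  0.03 ]
hood 0.69 [242.7, 192.5, 266.0, 218.5] 470 [253.1 204.4] [ 0.537 -0.124  0.03 ]
cover 0.92 [83.3, 148.3, 140.4, 230.4] 3083 [112. 188.] [0.591 0.321 0.03 ]
wing_fl 0.7 [245.7, 191.8, 263.0, 215.4] 448 [253.1 204.1] [ 0.538 -0.124  0.03 ]
wing_fl 0.37 [119.9, 219.1, 142.8, 229.6] 59 [131.3 223.1] [0.479 0.263 0.03 ]
wing_fl 0.17 [81.9, 149.9, 106.8, 170.5] 170 [ 92.1 155.6] [0.692 0.399 0.03 ]
```

View pics/topc.png

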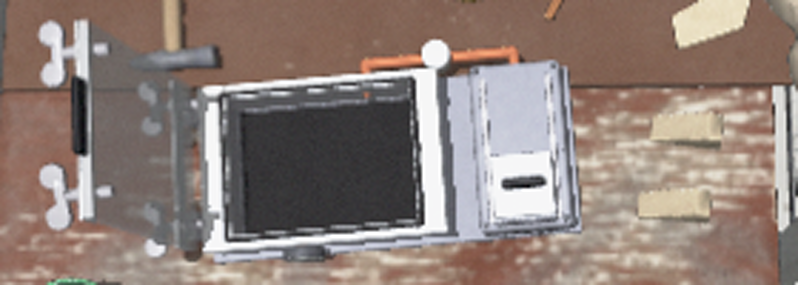

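Crop: two standing wedges at crop (686,128) and (675,205), tall ends to the right. The hood with its rib is at (523,182) and the tank is open. I can't yet tell what the flat tan piece at (712,20) is. I'll go over the wedges with the wrist camera.

```bash
python3 -m crank '[[1,430,-183,0,-1.247],[1,430,-183,0,-1.247],[1,430,-183,0,-1.247],[1,430,-183,0,-1.247],[1,430,-183,0,-1.247],[1,430,-183,0,-1.247],[1,430,-183,0,-1.247],[1,430,-183,0,-1.247],[1,430,-183,0,-1.247],[1,430,-183,0,-1.247],[1,430,-183,0,-1.247],[1,430,-183,0,-1.247],[1,430,-183,0,-1.247],[1,430,-183,0,-1.247],[1,430,-183,0,-1.247],[1,430,-183,0,-1.247]]' 30
python3 - <<'E'
from h import *
from scipy.optimize import least_squares
c=cal("top")
cr=np.array([[205,90],[438,68],[450,232],[210,250],[523,182]])/2.85+[70,140]
M=np.array([[90,130,76],[90,-130,76],[-90,-130,76],[-90,130,76]])/1000
def f(p):
    R=np.array([[np.cos(p[2]),-np.sin(p[2])],[np.sin(p[2]),np.cos(p[2])]])
    return (proj(c,np.c_[M[:,:2]@R.T+p[:2],M[:,2]])-cr[:4]).ravel()
s=least_squares(f,[.57,.15,.08]);print("chamber",s.x,s.fun.round(1));print("rib",onz(c,cr[4:],.116))
im=robot.snapshot("wrist");cv2.imwrite("pics/w1.png",im);cw=cal("wrist");print(np.round(cw[0],1).tolist(),np.round(cw[2],3).tolist())
for l in("wedge_0_mid","hood"):
    for r in robot.cut_out("wrist",l):
        ys,xs=np.nonzero(r["region"]);print(l,round(r["confidence"],2),r["rect"],len(xs))
        print(np.round(cv2.minAreaRect(np.c_[xs,ys].astype(np.float32)),1) if 0 else cv2.minAreaRect(np.c_[xs,ys].astype(np.float32)))
E
```

```text
clock: 1.78
tool_pos: [0.5471, -0.2836, 0.3038]
orientation: [0.708, 0.706, -0.0, -0.0]
contact_force: [0.2, -0.1, -0.4]
opening: 0.999
grasp_force: 0.0
chamber [0.55791889 0.08568149 0.07695549] [-1.1 -0.8  0.9  0.   0.7 -0.1 -0.6  0.8]
rib [[ 0.52484946 -0.12770943  0.116     ]]
[[326.5, 0.0, 275.3], [0.0, 326.5, 205.5], [0.0, 0.0, 1.0]] [[1.0, -0.002, 0.001, -0.547], [-0.003, -0.962, 0.271, -0.307], [0.0, -0.271, -0.962, 0.301], [0.0, 0.0, 0.0, 1.0]]
wedge_0_mid 0.64 [229.7, 145.3, 263.9, 228.8] 2257
((245.531005859375, 186.535400390625), (30.39918327331543, 78.55894470214844), 3.814074993133545)
hood 0.64 [207.6, 0.0, 295.1, 48.4] 3838
((250.5, 23.5), (47.0, 89.0), 90.0)
```

View pics/w1.png

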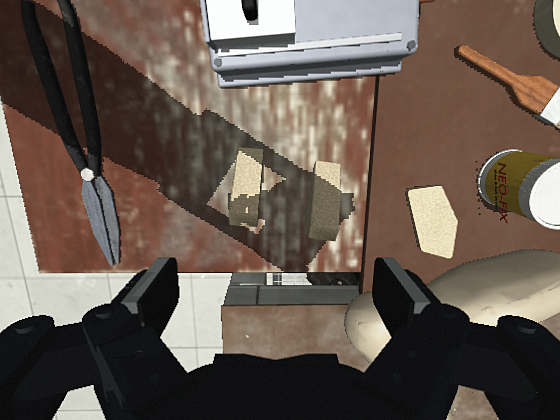

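Wrist view: two standing wedges at (245,187) and (325,200). The piece at (432,220) is a thin five-sided offcut, so it isn't a wedge. Next I'll work out the wedge poses under either orientation.

Run:
```python
from h import *
c=cal("wrist")
im=cv2.imread("pics/w1.png")
cv2.imwrite("pics/w1c.png",cv2.resize(im[130:260,200:370],None,fx=4,fy=4,interpolation=cv2.INTER_CUBIC))
for nm,up,lo in(("A",[250,147],[243,229]),("B",[327,162],[322,240])):
    print(nm,"tall -y:",onz(c,[up],0)[0].round(4),onz(c,[lo],.05)[0].round(4)," tall +y:",onz(c,[up],.05)[0].round(4),onz(c,[lo],0)[0].round(4))
```

```text
A tall -y: [ 0.5185 -0.2509  0.    ] [ 0.5129 -0.3313  0.05  ]  tall +y: [ 0.5222 -0.246   0.05  ] [ 0.5077 -0.3494  0.    ]
B tall -y: [ 0.6064 -0.2681  0.    ] [ 0.5965 -0.3439  0.05  ]  tall +y: [ 0.5984 -0.2609  0.05  ] [ 0.6042 -0.3639  0.    ]
```

View pics/w1c.png

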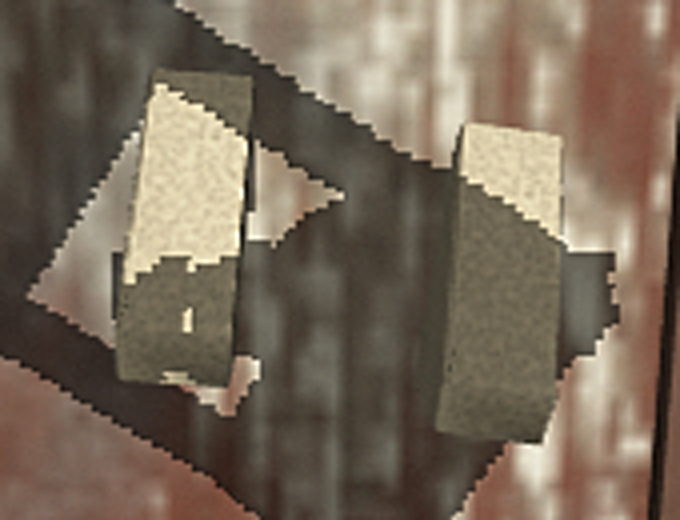

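Both wedges have their tall ends towards -y: A's mid is about (.515,-.309), B's about (.600,-.323). I'll grasp A first.

```bash
python3 -m crank '[[0.75,-25,-32,40,0.07],[0.75,-25,-32,80,0.07],[0.75,-25,-32,120,0.07],[0.75,-25,-32,160,0.07],[0.75,-25,-32,190,0.07],[0.75,-25,-32,210,0.07],[0.75,-25,-32,218,0.07],[0.75,-25,-32,218,0.07],[0,-25,-32,218,0.07],[0,-25,-32,218,0.07],[0,-25,-32,218,0.07],[0,-25,-32,218,0.07],[0,-25,-32,218,0.07],[0,-25,-32,218,0.07],[0,-25,-32,218,0.07],[0,-25,-32,218,0.07]]' 30
```

```text
clock: 3.27
tool_pos: [0.518, -0.3086, 0.0889]
orientation: [0.731, 0.682, 0.0, 0.003]
contact_force: [-0.8, -0.6, 6.7]
opening: 0.351
grasp_force: 30.7
```

```bash
python3 -m crank '[[0,0,0,-40,0],[0,0,0,-80,0],[0,0,0,-120,0],[0,0,0,-160,0],[0,20,0,-190,0],[0,50,0,-200,0],[0,90,-1,-200,-0.03],[0,130,-3,-200,-0.06],[0,170,-4,-200,-0.09],[0,210,-5,-200,-0.12],[0,250,-6,-200,-0.147],[0,290,-7,-200,-0.147],[0,330,-8,-200,-0.147],[0,370,-9,-200,-0.147],[0,413,-10,-200,-0.147],[0,413,-10,-200,-0.147],[0,413,-10,-200,-0.147],[0,413,-10,-200,-0.147]]' 40
python3 - <<'E'
from h import *
im=robot.snapshot("wrist");cv2.imwrite("pics/w2.png",im)
E
```

```text
clock: 4.77
tool_pos: [0.535, 0.1055, 0.2861]
orientation: [0.679, 0.734, -0.0, 0.0]
contact_force: [-0.1, 0.6, -0.1]
opening: 0.347
grasp_force: 39.6
```

View pics/w2.png

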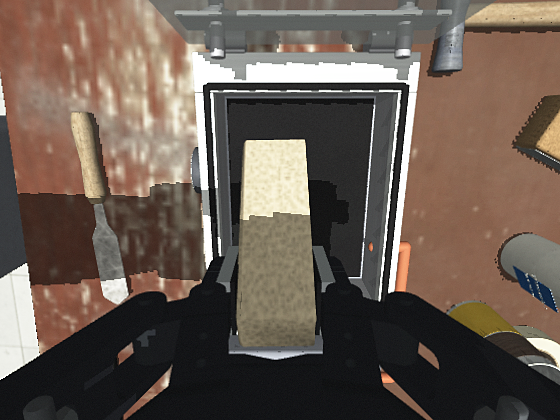

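Wedge A is held above the tank; the floor's far corners show at (228,98) and (377,98), gasket corners at (205,84) and (409,84). I'll check the chamber pose from those.

Run:
```python
from h import *
c=cal("wrist");print(onz(c,[[228,98],[377,98]],.014).round(4));print(onz(c,[[205,84],[409,84]],.076).round(4))
x,y,t=.558,.0857,.077;R=np.array([[np.cos(t),-np.sin(t)],[np.sin(t),np.cos(t)]])
for q in([-.075,.1],[.075,.1]):print((R@q+[x,y]).round(4))
```

```text
[[0.4815 0.1845 0.014 ]
 [0.6292 0.1957 0.014 ]]
[[0.4713 0.1917 0.076 ]
 [0.6349 0.2042 0.076 ]]
[0.4755 0.1796]
[0.6251 0.1912]
```

```bash
python3 -m crank '[[0,0,0,40,0],[0,0,0,80,0],[0,0,0,120,0],[0,0,0,150,0],[0,0,0,170,0],[0,0,0,181,0],[0,0,0,181,0],[0.55,0,0,181,0],[0.55,0,0,181,0],[0.55,0,0,181,0],[0.55,0,0,181,0],[0.55,0,0,160,0],[0.55,0,0,120,0],[0.6,0,0,80,0],[0.75,0,0,40,0],[0.75,0,0,0,0],[0.75,0,0,0,0]]' 40
python3 - <<'E'
from h import *
im=robot.snapshot("top");c=cal("top")
cv2.imwrite("pics/t2.png",im[130:250,60:360])
for n in("top",):
    for r in robot.cut_out(n,"wedge_0_mid"):
        ys,xs=np.nonzero(r["region"]);print(n,round(r["confidence"],2),r["rect"])
cv2.imwrite("pics/t2.png",cv2.resize(np.vstack([im[140:240,70:350]]),None,fx=2.8,fy=2.8,interpolation=cv2.INTER_CUBIC))
E
```

```text
clock: 6.23
tool_pos: [0.5402, 0.1059, 0.2972]
orientation: [0.679, 0.734, 0.007, 0.007]
contact_force: [1.3, 0.3, 1.2]
opening: 0.752
grasp_force: 0.0
top 0.84 [398.2, 174.4, 411.4, 202.9]
top 0.55 [168.3, 201.2, 186.2, 210.6]
```

View pics/t2.png

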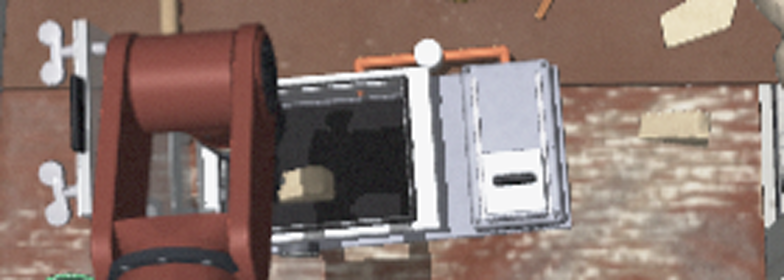

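A is in the tank, at crop (305,184); B is unchanged at (675,125). On to B.

```bash
python3 -m crank '[[0.75,-40,3,0,0],[0.75,-80,6,0,0.05],[0.75,-120,10,0,0.1],[0.75,-160,14,0,0.15],[0.75,-200,18,0,0.207],[0.75,-240,21,0,0.207],[0.75,-280,24,0,0.207],[0.75,-320,28,0,0.207],[0.75,-360,31,0,0.207],[0.75,-400,33,0,0.207],[0.75,-409,34,0,0.207],[0.75,-409,34,0,0.207],[0.75,-409,34,0,0.207],[0.75,-409,34,0,0.207]]'
python3 - <<'E'
from h import *
o=robot.observe();im=robot.snapshot("wrist");c=cal("wrist")
cv2.imwrite("pics/w3.png",im)
for r in robot.cut_out("wrist","wedge_0_mid"):
    ys,xs=np.nonzero(r["region"]);b=cv2.boxPoints(cv2.minAreaRect(np.c_[xs,ys].astype(np.float32)));b=b[np.argsort(b[:,1])]
    up,lo=b[:2].mean(0),b[2:].mean(0);U=onz(c,[up],0)[0];L=onz(c,[lo],.05)[0];d=(U-L)[:2];n=np.linalg.norm(d)
    print(round(r["confidence"],2),r["rect"],up,lo,U,L,n,"mid",L[:2]+.02*d/n,"yaw",-np.arctan2(d[0],d[1]))
E
```

```text
clock: 7.5
tool_pos: [0.6, -0.2978, 0.2844]
orientation: [0.751, 0.66, -0.0, -0.002]
contact_force: [-1.4, -0.2, -0.2]
opening: 0.749
grasp_force: 0.0
```

View pics/w3.png

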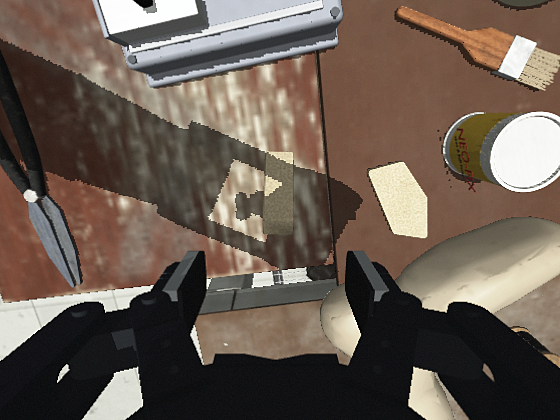

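Wedge B stands at (279,193), aligned with the gripper: far end (279,152), tall end (279,234).

Run:
```python
from h import *
o=robot.observe();c=cal("wrist")
U=onz(c,[[279,152.5]],0)[0];L=onz(c,[[279,234]],.05)[0];d=(U-L)[:2];n=np.linalg.norm(d);m=L[:2]+.02*d/n
print(n,m,"yaw",-np.arctan2(d[0],d[1]))
from scipy.spatial.transform import Rotation as R
T=R.from_quat(o["orientation"]);print(T.inv().apply(np.r_[m,.087]-o["tool_pos"])*1000, T.as_matrix()[:2,0])
```

```text
0.07498371041644657 [ 0.60014479 -0.32400876] yaw -0.13212203102997647
[-26.4667197    3.30624245 198.31943714] [0.12755257 0.99183128]
```

```bash
python3 -m crank '[[0.75,-26,3,40,0],[0.75,-26,3,80,0],[0.75,-26,3,120,0],[0.75,-26,3,160,0],[0.75,-26,3,185,0],[0.75,-26,3,197,0],[0.75,-26,3,197,0],[0,-26,3,197,0],[0,-26,3,197,0],[0,-26,3,197,0],[0,-26,3,197,0],[0,-26,3,197,0],[0,-26,3,197,0],[0,-26,3,197,0]]' 40
```

```text
clock: 8.77
tool_pos: [0.6024, -0.3272, 0.0929]
orientation: [0.752, 0.66, 0.001, 0.003]
contact_force: [0.3, 0.6, 6.7]
opening: 0.342
grasp_force: 40.5
```

```bash
python3 -m crank '[[0,0,0,-40,0],[0,0,0,-80,0],[0,0,0,-120,0],[0,0,0,-160,0],[0,20,-4,-190,0],[0,55,-9,-200,-0.05],[0,90,-16,-200,-0.1],[0,130,-23,-200,-0.15],[0,170,-30,-200,-0.205],[0,210,-37,-200,-0.205],[0,250,-44,-200,-0.205],[0,290,-51,-200,-0.205],[0,330,-58,-200,-0.205],[0,345,-61,-200,-0.205],[0,345,-61,-200,-0.205],[0,345,-61,-200,-0.205],[0,345,-61,-200,-0.205]]' 40
python3 - <<'E'
from h import *
im=robot.snapshot("wrist");cv2.imwrite("pics/w4.png",im)
E
```

```text
clock: 10.18
tool_pos: [0.5846, 0.0234, 0.2895]
orientation: [0.68, 0.733, 0.0, 0.001]
contact_force: [-0.1, 0.3, -0.3]
opening: 0.347
grasp_force: 39.6
```

View pics/w4.png

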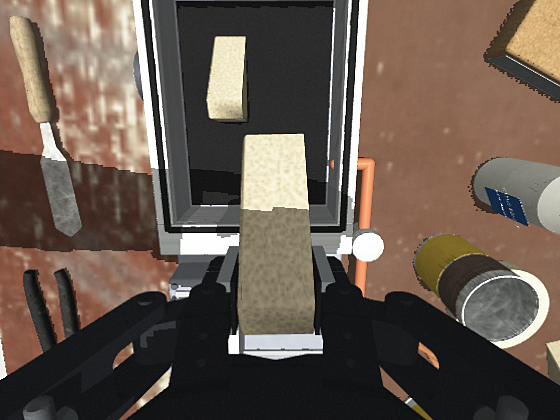

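A stands upright in the tank at (229,80). B is held; I'll check its clearance against the tank's near corners (floor ≈(185,207) and (328,205), gasket ≈(166,230) and (350,227)).

Run:
```python
from h import *
c=cal("wrist")
x,y,t=.561,.089,.077;R=np.array([[np.cos(t),-np.sin(t)],[np.sin(t),np.cos(t)]])
ch=lambda p:(p[:,:2]-[x,y])@R
print("floor",ch(onz(c,[[185,207],[328,205]],.014)).round(4),"gasket",ch(onz(c,[[166,230],[350,227]],.076)).round(4))
print("A foot tall",ch(onz(c,[[228,121]],.05)),ch(onz(c,[[230,37]],.014)))
print("tcp",ch(np.array([robot.observe()["tool_pos"]])))
```

```text
floor [[-0.081  -0.0974]
 [ 0.0761 -0.0957]] gasket [[-0.0824 -0.1016]
 [ 0.0867 -0.0993]]
A foot tall [[-0.02488871 -0.00528795]] [[-0.02454979  0.0715194 ]]
tcp [[ 0.01845729 -0.06764732]]
```

```bash
python3 -m crank '[[0,2,0,40,0],[0,2,0,80,0],[0,2,0,120,0],[0,2,0,150,0],[0,2,0,170,0],[0,2,0,181,0],[0,2,0,181,0],[0.55,2,0,181,0],[0.55,2,0,181,0],[0.55,2,0,181,0],[0.55,2,0,181,0],[0.55,2,0,160,0],[0.55,2,0,120,0],[0.55,0,0,80,0],[0.55,0,0,40,0],[0.55,0,0,0,0],[0.55,0,0,0,0],[0.55,0,0,0,0]]' 40
python3 - <<'E'
from h import *
o=robot.observe();im=robot.snapshot("wrist");c=cal("wrist");cv2.imwrite("pics/w5.png",im)
for r in robot.cut_out("wrist","wedge_0_mid"): print(r["confidence"],r["rect"])
for n in("top","scene"):
    im=robot.snapshot(n);cv2.imwrite(f"pics/{n}5.png",im)
    for l in("cover","wing_fl"):
        for r in robot.cut_out(n,l): print(n,l,r["confidence"],r["rect"])
E
```

```text
clock: 11.73
tool_pos: [0.5866, 0.0239, 0.2939]
orientation: [0.68, 0.733, 0.003, 0.004]
contact_force: [-0.4, 0.3, -1.1]
opening: 0.551
grasp_force: 0.0
0.56 [202.2, 37.8, 243.2, 122.5]
top cover 0.78 [82.3, 148.1, 140.8, 230.2]
scene cover 0.64 [185.6, 84.6, 245.3, 173.5]
scene wing_fl 0.33 [249.3, 198.2, 280.3, 220.9]
```

View pics/w5.png

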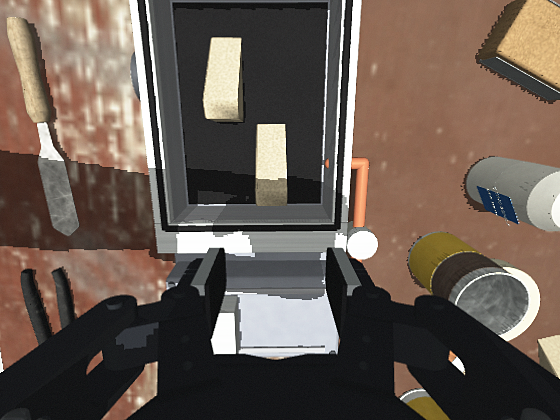

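Both wedges are in the tank, at (224,80) and (271,165). Now I rise and check the cover's angle from the top view (its top edge at about (100,182)).

```bash
python3 -m crank '[[0,0,0,-40,0],[0,0,0,-80,0],[0,0,0,-120,0],[0,0,0,-160,0],[0,0,0,-190,0],[0,0,0,-190,0],[0,0,0,-190,0]]'
python3 - <<'E'
from h import *
c=cal("top")
x,y,t=.561,.089,.077;R=np.array([[np.cos(t),-np.sin(t)],[np.sin(t),np.cos(t)]])
ch=lambda p:(p[:,:2]-[x,y])@R
print("cover edge (z .354)",ch(onz(c,[[98,165],[99.8,182],[101,212]],.354)).round(3),"lip z.365",ch(onz(c,[[97,182]],.37)).round(3))
o=robot.observe();print(o["tool_pos"],ch(np.array([o["tool_pos"]])))
E
```

```text
clock: 12.72
tool_pos: [0.5852, 0.0241, 0.4816]
orientation: [0.68, 0.733, 0.002, 0.002]
contact_force: [-0.9, 0.1, -0.6]
opening: 0.001
grasp_force: 0.0
cover edge (z .354) [[ 0.04   0.165]
 [-0.005  0.162]
 [-0.081  0.16 ]] lip z.365 [[-0.008  0.163]]
[0.58516737 0.0240792  0.48163781] [[ 0.0191018  -0.06658749]]
```

```bash
python3 -m crank '[[0,40,-3,0,0],[0,80,-6,0,0],[0,120,-9,0,0],[0,160,-12,0,0],[0,200,-15,0,0],[0,240,-17,0,0],[0,275,-19,0,0],[0,282,-19,0,0],[0,282,-19,20,0],[0,282,-19,50,0],[0,282,-19,80,0],[0,282,-19,80,0],[0,282,-19,80,0]]'
python3 - <<'E'
from h import *
x,y,t=.561,.089,.077;R=np.array([[np.cos(t),-np.sin(t)],[np.sin(t),np.cos(t)]])
ch=lambda p:(p[:,:2]-[x,y])@R
o=robot.observe();print(o["tool_pos"],ch(np.array([o["tool_pos"]])))
cv2.imwrite("pics/s6.png",robot.snapshot("scene")[40:260,120:400])
E
```

```text
clock: 13.8
tool_pos: [0.5429, 0.3029, 0.3941]
orientation: [0.68, 0.733, -0.004, -0.002]
contact_force: [0.1, 0.5, 0.0]
opening: -0.002
grasp_force: 0.0
[0.54294497 0.30289042 0.39411969] [[-0.00154824  0.21464552]]
```

View pics/s6.png

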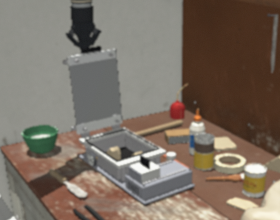

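The closed fingers are now behind the open cover, which is clear in the crop at (97,85). I push it along its arc.

```bash
python3 -m crank '[[0,-25,0,0,0],[0,-45,0,0,0],[0,-60,0,0,0],[0,-76,0,1,0],[0,-88,0,2,0],[0,-100,0,2,0],[0,-123,0,7,0],[0,-146,0,13,0],[0,-168,0,22,0],[0,-190,0,34,0],[0,-210,0,47,0],[0,-228,0,62,0],[0,-228,0,62,0]]'
python3 - <<'E'
from h import *
cv2.imwrite("pics/s7.png",robot.snapshot("scene")[40:260,120:400])
E
```

```text
clock: 14.93
tool_pos: [0.5603, 0.0729, 0.3338]
orientation: [0.681, 0.732, -0.003, -0.001]
contact_force: [-0.7, -0.2, -0.8]
opening: 0.003
grasp_force: 0.0
```

View pics/s7.png

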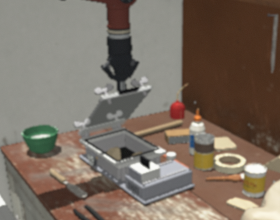

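The cover is following, about half-way down. Continue to shut.

```bash
python3 -m crank '[[0,-17,0,18,0],[0,-32,0,36,0],[0,-45,0,56,0],[0,-57,0,77,0],[0,-65,0,99,0],[0,-72,0,122,0],[0,-76,0,146,0],[0,-78,0,160,0],[0,-79,0,170,0],[0,-79,0,176,0],[0,-79,0,180,0],[0,-79,0,180,0]]'
```

```text
clock: 15.98
tool_pos: [0.5679, -0.002, 0.1636]
orientation: [0.68, 0.734, -0.002, -0.001]
contact_force: [-15.2, 0.8, 28.4]
opening: 0.001
grasp_force: 14.3
```

```bash
python3 -m crank '[[0,0,0,-30,0],[0,0,0,-70,0],[0,20,0,-110,0],[0,60,0,-150,0],[0,95,0,-190,0],[0,125,0,-220,0],[0,135,0,-220,0],[0,135,0,-220,0],[0,135,0,-220,0]]'
python3 - <<'E'
from h import *
im=robot.snapshot("wrist");cv2.imwrite("pics/w8.png",cv2.resize(im,None,fx=1.42,fy=1.42,interpolation=cv2.INTER_CUBIC))
np.save("w8.npy",np.array(robot.get_calibration("wrist")["view"]));cv2.imwrite("pics/w8raw.png",im)
for r in robot.cut_out("wrist","wing_fl"):
    ys,xs=np.nonzero(r["region"]); print(round(r["confidence"],2),r["rect"],len(xs))
E
```

```text
clock: 16.73
tool_pos: [0.558, 0.1344, 0.3807]
orientation: [0.679, 0.734, 0.002, 0.002]
contact_force: [-0.2, -1.1, -0.3]
opening: 0.001
grasp_force: 0.0
0.88 [174.3, 98.3, 235.3, 114.4] 845
```

View pics/w8.png

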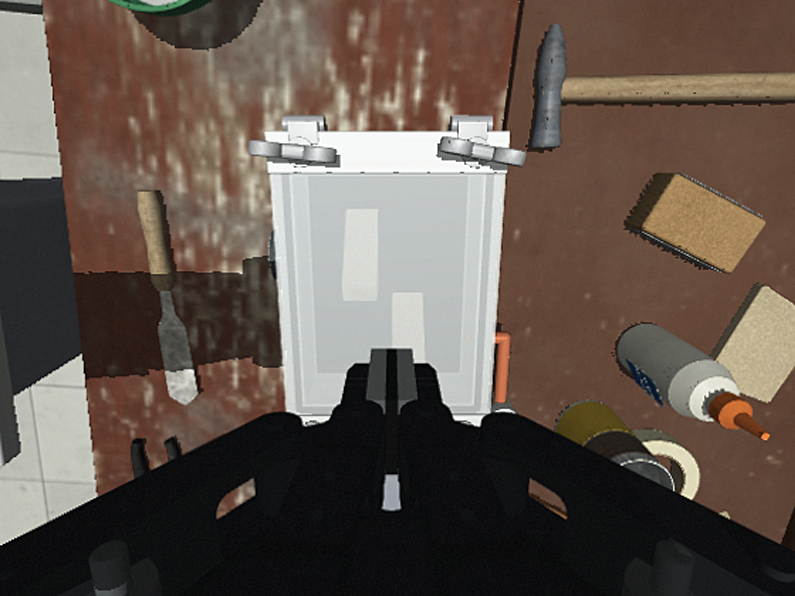

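The cover is shut, with the wedges visible beneath it. Front-left wing at (293,152), back-left at (483,151) in the 1.42× view, both roughly along chamber x. I'll work out their positions from these.

```bash
cat >> h.py <<'E'
def chd(p,x=.561,y=.089,t=.077):
    R=np.array([[np.cos(t),-np.sin(t)],[np.sin(t),np.cos(t)]]);return (np.atleast_2d(p)[:,:2]-[x,y])@R
E
python3 - <<'E'
from h import *
K,d,_=cal("wrist");c=(K,d,np.load("w8.npy"))
im=cv2.imread("pics/w8raw.png")
a=cv2.resize(im[85:125,165:245],None,fx=5,fy=5,interpolation=cv2.INTER_CUBIC);b=cv2.resize(im[85:125,300:380],None,fx=5,fy=5,interpolation=cv2.INTER_CUBIC)
cv2.imwrite("pics/w8c.png",np.hstack([a,b]))
px=np.array([[293,152],[483,151],[250,147],[336,158],[441,146],[526,158]])/1.42
for z in(.12,.135): 
    P=onz(c,px,z);print(z,P.round(4).tolist(),np.linalg.norm(P[0]-P[1]),chd(P[:2]).round(4))
print(onz(c,np.array([[268,172],[509,172]])/1.42,.092),chd(onz(c,np.array([[268,172],[509,172]])/1.42,.092)))
E
```

```text
0.12 [[0.4858, 0.2026, 0.12], [0.614, 0.2132, 0.12], [0.4569, 0.2036, 0.12], [0.515, 0.201, 0.12], [0.5853, 0.2142, 0.12], [0.6437, 0.2109, 0.12]] 0.12861992463305147 [[-0.0662  0.1191]
 [ 0.0624  0.1198]]
0.135 [[0.4888, 0.2026, 0.135], [0.6111, 0.2127, 0.135], [0.4612, 0.2035, 0.135], [0.5166, 0.201, 0.135], [0.5837, 0.2137, 0.135], [0.6395, 0.2105, 0.135]] 0.12274359011858113 [[-0.0633  0.1188]
 [ 0.0595  0.1195]]
[[0.46203515 0.18699392 0.092     ]
 [0.64061549 0.20079964 0.092     ]] [[-0.09113354  0.10531632]
 [ 0.08797966  0.10534404]]
```

View pics/w8c.png

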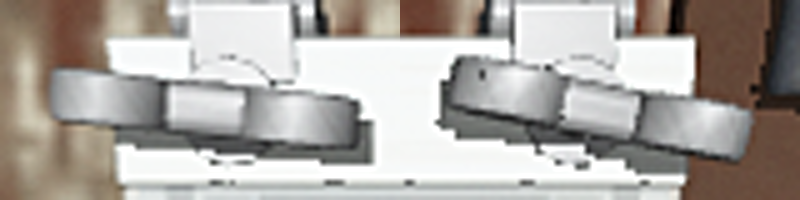

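Wing geometry agrees with chamber centre ≈ (.5595,.091). I turn the tool and hover over the front-left wing.

```bash
python3 -m crank '[[0.5,74,-67,20,-0.12],[0.5,74,-67,40,-0.25],[0.5,74,-67,60,-0.37],[0.5,74,-67,80,-0.5],[0.5,74,-67,100,-0.62],[0.5,74,-67,120,-0.75],[0.5,74,-67,130,-0.87],[0.5,74,-67,130,-1],[0.5,74,-67,130,-1.12],[0.5,74,-67,130,-1.25],[0.5,74,-67,130,-1.37],[0.5,74,-67,130,-1.488],[0.5,74,-67,130,-1.488],[0.5,74,-67,130,-1.488],[0.5,74,-67,130,-1.488]]' 30
python3 - <<'E'
from h import *
o=robot.observe();print(np.round(o["joint_pos"],3),np.round(o["tool_pos"],4))
im=robot.snapshot("wrist")
c=cal("wrist");print("wing expected px",proj(c,[[.4857,.2027,.13],[.4857,.2027,.10]]))
cv2.imwrite("pics/w9.png",im)
E
```

```text
clock: 18.08
tool_pos: [0.4845, 0.2003, 0.2459]
orientation: [0.006, 1.0, -0.0, -0.001]
contact_force: [-0.3, 0.3, 0.1]
opening: 0.502
grasp_force: 0.0
[ 0.258  0.062  1.901 -0.     1.18  -1.301] [0.4845 0.2003 0.2459]
wing expected px [[278.56151862 234.01414465]
 [278.14899248 218.69016761]]
```

View pics/w9.png

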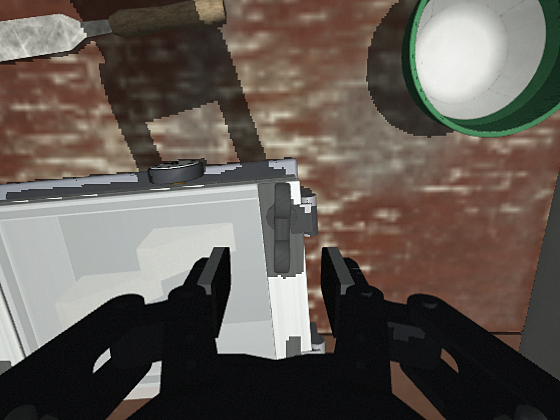

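Wing fl at (283,229), vertical, so aligned with the gripper; about 4 mm to tool +y. Descend and grip.

```bash
python3 -m crank '[[0.5,-1,4,30,0],[0.5,-1,4,55,0],[0.5,-1,4,68,0],[0.5,-1,4,68,0],[0,-1,4,68,0],[0,-1,4,68,0],[0,-1,4,68,0],[0,-1,4,68,0],[0,-1,4,68,0],[0,-1,4,68,0]]' 40
```

```text
clock: 18.97
tool_pos: [0.4871, 0.2046, 0.1806]
orientation: [0.004, 1.0, -0.001, 0.001]
contact_force: [0.1, -5.8, 4.1]
opening: 0.105
grasp_force: 43.7
```

```bash
python3 -m crank '[[0,-1,-1,0,0.1],[0,-1,-1,0,0.2],[0,-1,-1,0,0.3],[0,-1,-1,0,0.4],[0,-1,-1,0,0.5],[0,-1,-1,0,0.6],[0,-1,-1,0,0.7],[0,-1,-1,0,0.8],[0,-1,-1,0,0.9],[0,-1,-1,0,1.0],[0,-1,-1,0,1.1],[0,-1,-1,0,1.2],[0,-1,-1,0,1.25],[0,-1,-1,0,1.25]]' 40; python3 -c "
from workcell import robot;o=robot.observe();print(o['torque'],o['joint_pos'])"
```

```text
clock: 20.13
tool_pos: [0.4868, 0.2037, 0.1805]
orientation: [0.589, 0.808, -0.001, 0.0]
contact_force: [-3.5, -4.2, 7.2]
opening: 0.107
grasp_force: 44.1
[-0.8373798   0.56985396 -0.08862569] [ 2.63791069e-01  1.55316427e-01  1.93681347e+00 -1.36754208e-03
  1.05040462e+00 -4.71933859e-02]
```

```bash
python3 -m crank '[[0.5,0,0,0,0],[0.5,0,0,0,0],[0.5,0,0,-5,0],[0.5,0,0,-35,0],[0.5,0,0,-65,0],[0.5,-35,10,-68,-0.12],[0.5,-70,20,-68,-0.25],[0.5,-105,30,-68,-0.37],[0.5,-140,40,-68,-0.5],[0.5,-175,50,-68,-0.62],[0.5,-210,60,-68,-0.75],[0.5,-240,66,-68,-0.87],[0.5,-258,71,-68,-1.0],[0.5,-258,71,-68,-1.12],[0.5,-258,71,-68,-1.25],[0.5,-258,71,-68,-1.25],[0.5,-258,71,-68,-1.25],[0.5,-258,71,-68,-1.25]]' 40
cat > look.py <<'E'
from h import *
import sys
o=robot.observe();im=robot.snapshot("wrist");c=cal("wrist");p=o["tool_pos"]
print(np.round(o["joint_pos"],3),np.round(p,4),"axis px",proj(c,[[p[0],p[1],.125]]).round(1))
for r in robot.cut_out("wrist","wing_fl"):
    ys,xs=np.nonzero(r["region"]); q=cv2.minAreaRect(np.c_[xs,ys].astype(np.float32));print(round(r["confidence"],2),np.round(r["rect"],0),len(xs),np.round(q[0],1),np.round(q[1],1),round(q[2],1))
# bright grey wing mask crop saved for viewing
cv2.imwrite(sys.argv[1],im)
E
python3 look.py pics/w10.png
```

```text
clock: 21.63
tool_pos: [0.6339, -0.019, 0.247]
orientation: [0.005, 1.0, 0.0, 0.0]
contact_force: [-0.7, -0.4, -0.9]
opening: 0.496
grasp_force: 0.0
[-0.141  0.287  1.639  0.     1.216 -1.702] [ 0.6339 -0.019   0.247 ] axis px [[274.8 228.9]]
```

View pics/w10.png

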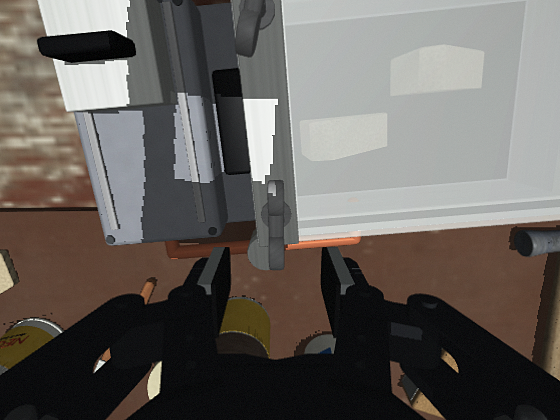

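I've looked at enough pictures, more than the viewing limit in fact, so from here I work only from numbers. That last view shows wing br at (276,225), aligned with the axis pixel (275,229), and wing fr tilted at about (254,25). Grip and turn br.

```bash
python3 -m crank '[[0.5,0,1,30,0],[0.5,0,1,55,0],[0.5,0,1,67,0],[0.5,0,1,67,0],[0,0,1,67,0],[0,0,1,67,0],[0,0,1,67,0],[0,0,1,67,0],[0,0,1,67,0],[0,0,1,67,0]]' 40;  python3 -m crank '[[0,0,0,0,0.1],[0,0,0,0,0.2],[0,0,0,0,0.3],[0,0,0,0,0.4],[0,0,0,0,0.5],[0,0,0,0,0.6],[0,0,0,0,0.7],[0,0,0,0,0.8],[0,0,0,0,0.9],[0,0,0,0,1.0],[0,0,0,0,1.1],[0,0,0,0,1.2],[0,0,0,0,1.25],[0,0,0,0,1.25]]' 40
```

```text
clock: 22.57
tool_pos: [0.6352, -0.0187, 0.1821]
orientation: [0.004, 1.0, -0.0, 0.002]
contact_force: [0.1, -1.3, 5.1]
opening: 0.104
grasp_force: 44.1
clock: 23.73
tool_pos: [0.6347, -0.0196, 0.1821]
orientation: [0.589, 0.808, -0.0, 0.002]
contact_force: [-0.5, -2.6, 7.1]
opening: 0.106
grasp_force: 44.4
```

```bash
python3 -m crank '[[0.5,0,0,0,0],[0.5,0,0,0,0],[0.5,0,0,-5,0],[0.5,0,0,-35,0],[0.5,0,0,-65,0],[0.5,8,-30,-68,-0.12],[0.5,16,-65,-68,-0.25],[0.5,24,-100,-68,-0.37],[0.5,31,-126,-68,-0.5],[0.5,31,-126,-68,-0.62],[0.5,31,-126,-68,-0.75],[0.5,31,-126,-68,-0.87],[0.5,31,-126,-68,-0.92],[0.5,31,-126,-68,-0.92],[0.5,31,-126,-68,-0.92],[0.5,31,-126,-68,-0.92]]' 40
cat >> look.py <<'E'
# wing angle: match projected wing top (60x10 at z=.13) outline against gradient
g=cv2.GaussianBlur(cv2.cvtColor(im,cv2.COLOR_BGR2GRAY),(3,3),0).astype(np.float32)
gx,gy=cv2.Sobel(g,3,1,0),cv2.Sobel(g,3,0,1)
from scipy.ndimage import map_coordinates as mc
tx=float(sys.argv[2]) if len(sys.argv)>2 else p[0]; ty=float(sys.argv[3]) if len(sys.argv)>2 else p[1]
s=np.linspace(-.027,.027,40);best=[]
for a in np.arange(0,np.pi,.03):
  u=np.array([np.cos(a),np.sin(a)]);n=np.array([-u[1],u[0]])
  for ex in np.arange(-.006,.0061,.002):
    for ey in np.arange(-.006,.0061,.002):
      sc=0
      for w in(.005,-.005):
        P=np.c_[np.array([tx+ex,ty+ey])+s[:,None]*u+w*n,np.full(len(s),.130)]
        q=proj(c,P);d=q[-1]-q[0];d/=np.linalg.norm(d);sc+=np.abs(mc(gx,q.T[::-1],order=1)*-d[1]+mc(gy,q.T[::-1],order=1)*d[0]).clip(0,150).mean()
      best.append((sc,a,ex,ey))
best.sort(reverse=True)
for b in best[:5]:print(np.round(b,3))
E
python3 look.py pics/w11.png
```

```text
clock: 25.07
tool_pos: [0.5044, -0.0276, 0.2478]
orientation: [0.169, 0.986, 0.0, -0.0]
contact_force: [0.3, -0.7, 0.2]
opening: 0.497
grasp_force: 0.0
[-0.194  0.018  1.944  0.     1.18  -1.426] [ 0.5044 -0.0276  0.2478] axis px [[275.2 228.5]]
[ 2.06473e+02  2.91000e+00 -2.00000e-03  0.00000e+00]
[ 1.88473e+02  2.88000e+00 -2.00000e-03  0.00000e+00]
[ 1.85496e+02  2.91000e+00 -4.00000e-03  0.00000e+00]
[ 1.71312e+02  2.91000e+00  6.00000e-03 -2.00000e-03]
[ 1.59528e+02  2.88000e+00  6.00000e-03 -2.00000e-03]
```

```bash
python3 -m crank '[[0.5,1,0,30,-0.1],[0.5,1,0,55,-0.1],[0.5,1,0,68,-0.1],[0.5,1,0,68,-0.1],[0,1,0,68,-0.1],[0,1,0,68,-0.1],[0,1,0,68,-0.1],[0,1,0,68,-0.1],[0,1,0,68,-0.1],[0,1,0,68,-0.1]]' 40;  python3 -m crank '[[0,0,0,0,0.1],[0,0,0,0,0.2],[0,0,0,0,0.3],[0,0,0,0,0.4],[0,0,0,0,0.5],[0,0,0,0,0.6],[0,0,0,0,0.7],[0,0,0,0,0.8],[0,0,0,0,0.9],[0,0,0,0,1.0],[0,0,0,0,1.1],[0,0,0,0,1.2],[0,0,0,0,1.25],[0,0,0,0,1.25]]' 40
```

```text
clock: 26.0
tool_pos: [0.5045, -0.0286, 0.1816]
orientation: [0.118, 0.993, -0.001, 0.001]
contact_force: [-2.1, -5.0, 3.5]
opening: 0.108
grasp_force: 43.8
clock: 27.17
tool_pos: [0.5047, -0.0285, 0.1816]
orientation: [0.677, 0.736, 0.0, 0.002]
contact_force: [-1.4, -6.0, 3.9]
opening: 0.105
grasp_force: 44.0
```

```bash
python3 -m crank '[[0.5,0,0,0,0],[0.5,0,0,0,0],[0.5,0,0,-5,0],[0.5,0,0,-35,0],[0.5,0,0,-65,0],[0.5,30,17,-68,-0.12],[0.5,60,34,-68,-0.25],[0.5,90,51,-68,-0.37],[0.5,125,71,-68,-0.5],[0.5,160,91,-68,-0.62],[0.5,195,110,-68,-0.75],[0.5,220,125,-68,-0.87],[0.5,232,131,-68,-1],[0.5,232,131,-68,-1.12],[0.5,232,131,-68,-1.25],[0.5,232,131,-68,-1.39],[0.5,232,131,-68,-1.39],[0.5,232,131,-68,-1.39],[0.5,232,131,-68,-1.39]]' 40
python3 look.py pics/w12.png
```

```text
clock: 28.75
tool_pos: [0.6147, 0.2148, 0.2479]
orientation: [0.05, 0.999, 0.0, -0.0]
contact_force: [0.6, 0.3, 0.5]
opening: 0.504
grasp_force: 0.0
[ 0.228  0.32   1.595  0.     1.227 -1.242] [0.6147 0.2148 0.2479] axis px [[275.1 228.3]]
0.89 [177.   1. 269.  32.] 2272 [224.  17.] [34. 90.] 90.0
[ 1.36092e+02  9.00000e-02 -6.00000e-03 -6.00000e-03]
[ 1.35874e+02  6.00000e-02 -6.00000e-03 -6.00000e-03]
[ 1.30221e+02  9.00000e-02 -4.00000e-03 -6.00000e-03]
[ 1.30071e+02  6.00000e-02 -4.00000e-03 -6.00000e-03]
[ 1.2631e+02  1.2000e-01 -6.0000e-03 -6.0000e-03]
```

```bash
python3 look.py pics/w13.png > /dev/null; sed -i 's/^for b in best\[:5\]/lo,hi=map(float,sys.argv[4:6]) if len(sys.argv)>5 else (0,9)\nbest=[b for b in best if lo<b[1]<hi]\nfor b in best[:5]/' look.py; python3 look.py pics/w13.png .6155 .2145 2.75 3.11; python3 look.py pics/w13.png .6155 .2145 2.75 2.97
```

```text
[ 0.228  0.32   1.595  0.     1.227 -1.244] [0.6148 0.2145 0.248 ] axis px [[275.  228.4]]
0.86 [178.   3. 269.  30.] 2283 [224.  17.] [34. 88.] 90.0
0.21 [  0.   0. 309. 292.] 75099 [144.  137.7] [283.1 311.1] 85.5
[116.425   3.03    0.      0.   ]
[1.09605e+02 3.03000e+00 2.00000e-03 0.00000e+00]
[ 1.08064e+02  3.03000e+00 -2.00000e-03  0.00000e+00]
[103.553   3.06    0.      0.   ]
[1.0214e+02 3.0600e+00 2.0000e-03 0.0000e+00]
[ 0.228  0.32   1.595  0.     1.227 -1.244] [0.6148 0.2145 0.2479] axis px [[274.9 228.3]]
0.91 [181.   0. 271.  31.] 2264 [224.5  17. ] [34. 89.] 90.0
[ 8.7263e+01  2.9400e+00 -6.0000e-03  2.0000e-03]
[ 8.5675e+01  2.9100e+00 -6.0000e-03  2.0000e-03]
[ 8.4591e+01  2.9100e+00 -4.0000e-03  2.0000e-03]
[8.1863e+01 2.9700e+00 2.0000e-03 0.0000e+00]
[ 8.1284e+01  2.8800e+00 -6.0000e-03  2.0000e-03]
```

The back-left wing is confirmed at angle 3.03, centre (.6155,.2145). Grip and turn.

```bash
python3 -m crank '[[0.5,-1,0,30,0],[0.5,-1,0,55,0],[0.5,-1,0,68,0],[0.5,-1,0,68,0],[0,-1,0,68,0],[0,-1,0,68,0],[0,-1,0,68,0],[0,-1,0,68,0],[0,-1,0,68,0],[0,-1,0,68,0]]' 40;  python3 -m crank '[[0,0,0,0,0.1],[0,0,0,0,0.2],[0,0,0,0,0.3],[0,0,0,0,0.4],[0,0,0,0,0.5],[0,0,0,0,0.6],[0,0,0,0,0.7],[0,0,0,0,0.8],[0,0,0,0,0.9],[0,0,0,0,1.0],[0,0,0,0,1.1],[0,0,0,0,1.2],[0,0,0,0,1.25],[0,0,0,0,1.25]]' 40
```

```text
clock: 29.98
tool_pos: [0.6171, 0.2145, 0.1821]
orientation: [0.049, 0.999, 0.0, 0.002]
contact_force: [-0.6, -2.9, 6.1]
opening: 0.103
grasp_force: 43.9
clock: 31.15
tool_pos: [0.6164, 0.2135, 0.1821]
orientation: [0.625, 0.781, -0.001, 0.001]
contact_force: [-2.4, -5.4, 8.6]
opening: 0.11
grasp_force: 44.3
```

All four are half-way down (1.25 rad each, wings still flat in the pads at the end). Second pass: cross to fr first.

```bash
python3 -m crank '[[0.5,0,0,0,0],[0.5,0,0,0,0],[0.5,0,0,-5,0],[0.5,0,0,-35,0],[0.5,0,0,-65,0],[0.5,-25,-19,-68,0.05],[0.5,-50,-38,-68,0.1],[0.5,-75,-58,-68,0.138],[0.5,-105,-80,-68,0.138],[0.5,-135,-104,-68,0.138],[0.5,-165,-127,-68,0.138],[0.5,-192,-147,-68,0.138],[0.5,-212,-162,-68,0.138],[0.5,-212,-162,-68,0.138],[0.5,-212,-162,-68,0.138],[0.5,-212,-162,-68,0.138]]' 40
python3 look.py pics/w14.png .5047 -.0285
```

```text
clock: 32.48
tool_pos: [0.505, -0.0276, 0.2481]
orientation: [0.677, 0.736, 0.001, 0.0]
contact_force: [-0.4, 1.0, -0.8]
opening: 0.495
grasp_force: 0.0
[-1.940e-01  1.800e-02  1.943e+00  1.000e-03  1.180e+00 -2.790e-01] [ 0.505  -0.0276  0.2481] axis px [[275.7 228.6]]
0.34 [223.   0. 528. 359.] 80700 [375. 179.] [358. 304.] 90.0
[1.14765e+02 1.68000e+00 0.00000e+00 2.00000e-03]
[111.163   1.68    0.      0.   ]
[1.08082e+02 1.68000e+00 0.00000e+00 4.00000e-03]
[1.03741e+02 9.00000e-02 6.00000e-03 6.00000e-03]
[101.496   1.65    0.      0.   ]
```

Wing fr is confirmed at 1.67 rad, as turned. Grip it and turn 1.2 more.

```bash
python3 -m crank '[[0.5,0,0,30,0],[0.5,0,0,55,0],[0.5,0,0,67,0],[0.5,0,0,67,0],[0,0,0,67,0],[0,0,0,67,0],[0,0,0,67,0],[0,0,0,67,0],[0,0,0,67,0],[0,0,0,67,0]]' 40;  python3 -m crank '[[0,0,0,0,0.1],[0,0,0,0,0.2],[0,0,0,0,0.3],[0,0,0,0,0.4],[0,0,0,0,0.5],[0,0,0,0,0.6],[0,0,0,0,0.7],[0,0,0,0,0.8],[0,0,0,0,0.9],[0,0,0,0,1.0],[0,0,0,0,1.1],[0,0,0,0,1.2],[0,0,0,0,1.2],[0,0,0,0,1.2]]' 40; python3 -c "
from workcell import robot;o=robot.observe();print(o['torque'],o['joint_pos'],o['joint_torque'])"
```

```text
clock: 33.42
tool_pos: [0.5049, -0.0281, 0.1826]
orientation: [0.676, 0.737, -0.0, 0.0]
contact_force: [-4.1, 0.7, 5.5]
opening: 0.106
grasp_force: 42.6
clock: 34.58
tool_pos: [0.5053, -0.0281, 0.183]
orientation: [0.972, 0.236, -0.0, 0.003]
contact_force: [-2.9, 1.3, 5.8]
opening: 0.11
grasp_force: 181.5
[0.29503854 0.55405725 4.6082767 ] [-0.19186424  0.10642431  1.98675343 -0.00618849  1.0463877   0.90544394] [ -5.41934073 -28.59672725 -25.82755744   1.98051743  -1.02298681
   4.64783818]
```

fr is hard against its stop (4.6 N m). I ease off, release and cross to bl.

```bash
python3 -m crank '[[0,0,0,0,-0.03],[0.5,0,0,0,-0.03],[0.5,0,0,0,-0.03],[0.5,0,0,-5,-0.03],[0.5,0,0,-35,-0.03],[0.5,0,0,-65,-0.1],[0.5,25,-20,-68,-0.22],[0.5,50,-39,-68,-0.35],[0.5,75,-59,-68,-0.47],[0.5,105,-82,-68,-0.6],[0.5,135,-106,-68,-0.72],[0.5,165,-129,-68,-0.85],[0.5,190,-149,-68,-0.97],[0.5,210,-164,-68,-1.1],[0.5,210,-164,-68,-1.22],[0.5,210,-164,-68,-1.316],[0.5,210,-164,-68,-1.316],[0.5,210,-164,-68,-1.316],[0.5,210,-164,-68,-1.316]]' 40
python3 look.py pics/w15.png .6168 .214
```

```text
clock: 36.17
tool_pos: [0.6213, 0.2113, 0.2492]
orientation: [0.634, 0.773, 0.0, 0.0]
contact_force: [-0.5, -0.1, 0.7]
opening: 0.502
grasp_force: 0.0
[0.221 0.329 1.581 0.    1.231 0.023] [0.6213 0.2113 0.2492] axis px [[276.1 227.4]]
0.93 [ 32. 148. 103. 239.] 3450 [ 71.4 189.6] [97.1 58.3] 71.3
[ 2.35183e+02  1.80000e+00 -2.00000e-03  4.00000e-03]
[ 2.33005e+02  1.80000e+00 -2.00000e-03  6.00000e-03]
[ 2.32175e+02  1.77000e+00 -2.00000e-03  4.00000e-03]
[ 2.25539e+02  1.77000e+00 -2.00000e-03  6.00000e-03]
[ 2.18879e+02  1.80000e+00 -2.00000e-03  2.00000e-03]
```

```bash
python3 -m crank '[[0.5,3,-4,30,-0.02],[0.5,3,-4,55,-0.02],[0.5,3,-4,67,-0.02],[0.5,3,-4,67,-0.02],[0,3,-4,67,-0.02],[0,3,-4,67,-0.02],[0,3,-4,67,-0.02],[0,3,-4,67,-0.02],[0,3,-4,67,-0.02],[0,3,-4,67,-0.02]]' 40;  python3 -m crank '[[0,0,0,0,0.1],[0,0,0,0,0.2],[0,0,0,0,0.3],[0,0,0,0,0.4],[0,0,0,0,0.5],[0,0,0,0,0.6],[0,0,0,0,0.7],[0,0,0,0,0.8],[0,0,0,0,0.9],[0,0,0,0,1.0],[0,0,0,0,1.08],[0,0,0,0,1.12],[0,0,0,0,1.12],[0,0,0,0,1.12]]' 40; python3 -c "
from workcell import robot;o=robot.observe();print(o['torque'],o['joint_pos'])"
```

```text
clock: 37.1
tool_pos: [0.6164, 0.2136, 0.184]
orientation: [0.625, 0.781, -0.0, -0.0]
contact_force: [-4.1, -1.7, 4.2]
opening: 0.104
grasp_force: 41.6
clock: 38.27
tool_pos: [0.6156, 0.214, 0.1842]
orientation: [0.943, 0.333, -0.001, 0.001]
contact_force: [-7.0, -0.4, 6.9]
opening: 0.106
grasp_force: 81.2
[-0.21481915  1.17694887  1.86373245] [ 0.22758378  0.39172756  1.63020036 -0.00223024  1.12235679  1.1193546 ]
```

bl is home (on its stop, 1.9 N m). Now fl.

```bash
python3 -m crank '[[0,0,0,0,-0.02],[0.5,0,0,0,-0.02],[0.5,0,0,0,-0.02],[0.5,0,0,-5,-0.02],[0.5,0,0,-35,-0.02],[0.5,0,0,-65,-0.1],[0.5,-25,-17,-68,-0.22],[0.5,-50,-34,-68,-0.35],[0.5,-75,-52,-68,-0.47],[0.5,-95,-65,-68,-0.6],[0.5,-106,-73,-68,-0.72],[0.5,-106,-73,-68,-0.85],[0.5,-106,-73,-68,-0.97],[0.5,-106,-73,-68,-1.1],[0.5,-106,-73,-68,-1.203],[0.5,-106,-73,-68,-1.203],[0.5,-106,-73,-68,-1.203],[0.5,-106,-73,-68,-1.203]]' 40
python3 look.py pics/w16.png .487 .204
```

```text
clock: 39.77
tool_pos: [0.4886, 0.2049, 0.2504]
orientation: [0.593, 0.805, 0.0, 0.0]
contact_force: [-0.5, -0.3, -0.1]
opening: 0.497
grasp_force: 0.0
[ 0.265  0.068  1.887  0.     1.186 -0.037] [0.4886 0.2049 0.2504] axis px [[276.  227.1]]
0.87 [255. 178. 290. 263.] 1678 [271.5 222. ] [88. 31.] 90.0
[ 2.27265e+02  1.89000e+00 -2.00000e-03  4.00000e-03]
[ 2.23984e+02  1.86000e+00 -2.00000e-03  4.00000e-03]
[ 2.23225e+02  1.86000e+00 -2.00000e-03  2.00000e-03]
[ 2.15673e+02  1.89000e+00  0.00000e+00 -2.00000e-03]
[ 2.09209e+02  1.89000e+00 -2.00000e-03  2.00000e-03]
```

```bash
python3 -m crank '[[0.5,-1,-2,30,0],[0.5,-1,-2,55,0],[0.5,-1,-2,68,0],[0.5,-1,-2,68,0],[0,-1,-2,68,0],[0,-1,-2,68,0],[0,-1,-2,68,0],[0,-1,-2,68,0],[0,-1,-2,68,0],[0,-1,-2,68,0]]' 40;  python3 -m crank '[[0,0,0,0,0.1],[0,0,0,0,0.2],[0,0,0,0,0.3],[0,0,0,0,0.4],[0,0,0,0,0.5],[0,0,0,0,0.6],[0,0,0,0,0.7],[0,0,0,0,0.8],[0,0,0,0,0.9],[0,0,0,0,1.0],[0,0,0,0,1.08],[0,0,0,0,1.12],[0,0,0,0,1.12],[0,0,0,0,1.12]]' 40; python3 -c "
from workcell import robot;o=robot.observe();print(o['torque'],o['joint_pos'])"
```

```text
clock: 40.7
tool_pos: [0.4868, 0.2034, 0.1836]
orientation: [0.592, 0.806, 0.0, 0.0]
contact_force: [-4.4, -2.1, 6.3]
opening: 0.104
grasp_force: 42.1
clock: 41.87
tool_pos: [0.486, 0.2036, 0.1836]
orientation: [0.929, 0.37, -0.001, 0.0]
contact_force: [-6.7, -0.9, 8.5]
opening: 0.111
grasp_force: 52.7
[-0.17694014  1.0710701   0.98692781] [ 2.63793375e-01  1.49550910e-01  1.93670812e+00 -6.54099077e-04
  1.05697256e+00  1.07589190e+00]
```

fl is home. Cross to br.

```bash
python3 -m crank '[[0,0,0,0,-0.01],[0.5,0,0,0,-0.01],[0.5,0,0,0,-0.01],[0.5,0,0,-5,-0.01],[0.5,0,0,-35,-0.01],[0.5,0,0,-65,-0.1],[0.5,-5,30,-68,-0.22],[0.5,-11,65,-68,-0.35],[0.5,-17,100,-68,-0.47],[0.5,-23,135,-68,-0.6],[0.5,-29,170,-68,-0.72],[0.5,-35,205,-68,-0.85],[0.5,-41,240,-68,-0.97],[0.5,-45,264,-68,-1.1],[0.5,-45,264,-68,-1.124],[0.5,-45,264,-68,-1.124],[0.5,-45,264,-68,-1.124],[0.5,-45,264,-68,-1.124]]' 40
python3 look.py pics/w17.png .635 -.0193
```

```text
clock: 43.37
tool_pos: [0.6345, -0.0192, 0.2499]
orientation: [0.59, 0.807, 0.0, -0.0]
contact_force: [0.0, 0.1, -0.2]
opening: 0.5
grasp_force: 0.0
[-0.141  0.285  1.635  0.     1.221 -0.448] [ 0.6345 -0.0192  0.2499] axis px [[276.  227.6]]
[ 1.3889e+02  1.8900e+00 -2.0000e-03  4.0000e-03]
[ 1.24266e+02  1.86000e+00 -2.00000e-03  4.00000e-03]
[ 1.23244e+02  1.86000e+00 -2.00000e-03  2.00000e-03]
[ 1.19886e+02  1.92000e+00 -2.00000e-03  4.00000e-03]
[ 1.15122e+02  1.89000e+00 -2.00000e-03  2.00000e-03]
```

```bash
python3 -m crank '[[0.5,0,0,30,0],[0.5,0,0,55,0],[0.5,0,0,67,0],[0.5,0,0,67,0],[0,0,0,67,0],[0,0,0,67,0],[0,0,0,67,0],[0,0,0,67,0],[0,0,0,67,0],[0,0,0,67,0]]' 40;  python3 -m crank '[[0,0,0,0,0.1],[0,0,0,0,0.2],[0,0,0,0,0.3],[0,0,0,0,0.4],[0,0,0,0,0.5],[0,0,0,0,0.6],[0,0,0,0,0.7],[0,0,0,0,0.8],[0,0,0,0,0.9],[0,0,0,0,1.0],[0,0,0,0,1.08],[0,0,0,0,1.13],[0,0,0,0,1.13],[0,0,0,0,1.13]]' 40; python3 -c "
from workcell import robot;o=robot.observe();print(o['torque'],o['joint_pos'])"
```

```text
clock: 44.3
tool_pos: [0.635, -0.0201, 0.1851]
orientation: [0.59, 0.807, -0.0, 0.001]
contact_force: [-4.3, -1.2, 5.8]
opening: 0.105
grasp_force: 42.8
clock: 45.47
tool_pos: [0.6338, -0.0198, 0.1851]
orientation: [0.93, 0.368, -0.002, 0.0]
contact_force: [-8.5, -0.4, 8.4]
opening: 0.103
grasp_force: 54.3
[-0.01670369  1.32458562  1.01191125] [-0.14112228  0.35710414  1.67506684 -0.00207469  1.11210549  0.67726484]
```

All four are home. Move over the hood rib and locate it numerically (dark rib on the bright hood).

```bash
python3 -m crank '[[0,0,0,0,-0.01],[0.5,0,0,0,-0.01],[0.5,0,0,0,-0.01],[0.5,0,0,-5,-0.01],[0.5,0,0,-35,-0.01],[0.5,0,0,-65,-0.1],[0.5,-30,1,-75,-0.22],[0.5,-65,2,-75,-0.35],[0.5,-100,3,-75,-0.47],[0.5,-130,4,-75,-0.6],[0.5,-153,4,-75,-0.72],[0.5,-153,4,-75,-0.85],[0.5,-153,4,-75,-0.894],[0.5,-153,4,-75,-0.894],[0.5,-153,4,-75,-0.894],[0.5,-153,4,-75,-0.894]]' 40
cat > rib.py <<'E'
from h import *
import sys
o=robot.observe();im=robot.snapshot("wrist");c=cal("wrist");cv2.imwrite(sys.argv[1],im)
g=cv2.cvtColor(im,cv2.COLOR_BGR2GRAY);m=(g<60).astype(np.uint8)
print(o["tool_pos"],"axis px",proj(c,[[*o["tool_pos"][:2],.123]]))
n,L,S,C=cv2.connectedComponentsWithStats(m)
for i in range(1,n):
    if 150<S[i,4]<15000:
        ys,xs=np.nonzero(L==i);q=cv2.minAreaRect(np.c_[xs,ys].astype(np.float32));P=onz(c,[C[i]],.123);print(S[i],C[i].round(1),np.round(q[1],1),round(q[2],1),P.round(4),chd(P,.5607,.0924).round(4))
for l in("hood","start_top"):
    for r in robot.cut_out("wrist",l):print(l,round(r["confidence"],2),np.round(r["rect"]),r["region"].sum())
E
python3 rib.py pics/w18.png
```

```text
clock: 46.8
tool_pos: [0.5257, -0.1268, 0.2582]
orientation: [0.682, 0.732, 0.0, 0.0]
contact_force: [0.3, -0.9, 0.4]
opening: 0.497
grasp_force: 0.0
[ 0.52570397 -0.12679686  0.25820089] axis px [[275.94658319 222.00809006]]
[ 97   0  23 104 547] [108.6  56.5] [103.4  17.6] 87.1 [[ 0.4225 -0.0335  0.123 ]] [[-0.1475 -0.1148]]
[222  29  71  73 296] [258.   65.8] [  7.4 100.4] 44.4 [[ 0.5084 -0.032   0.123 ]] [[-0.0617 -0.12  ]]
[ 297   89  102   30 2429] [352.6 104.9] [ 29. 101.] 90.0 [[ 0.5663 -0.0497  0.123 ]] [[-0.0054 -0.1421]]
[433  91  37  93 810] [446.3 116.9] [35.9 90.3] 15.3 [[ 0.6237 -0.0526  0.123 ]] [[ 0.0516 -0.1494]]
[ 513  132   47   51 1686] [538.6 157.2] [50. 46.] 90.0 [[ 0.686  -0.0727  0.123 ]] [[ 0.1122 -0.1742]]
[ 271  180   15   70 1013] [277.9 214.6] [69. 14.] 90.0 [[ 0.5266 -0.1216  0.123 ]] [[-0.0504 -0.2107]]
[251 248  20  35 354] [260.1 261.9] [19.3 33.3] 2.2 [[ 0.517  -0.1563  0.123 ]] [[-0.0628 -0.2446]]
[271 248  22  42 397] [282.8 272. ] [19.3 41. ] 2.9 [[ 0.5331 -0.1629  0.123 ]] [[-0.0472 -0.2524]]
[235 250  16  23 160] [242.2 260.3] [15.6 20.8] 10.0 [[ 0.5046 -0.156   0.123 ]] [[-0.075  -0.2433]]
hood 0.27 [211.   0. 525. 250.] 62161
hood 0.25 [211.   0. 526. 118.] 28843
```

Rib found at (278,215), 69×14 px, within 1 mm of the gripper's centre plane. Grip it and slide it back.

```bash
python3 -m crank '[[0.5,4,1,40,0],[0.5,4,1,70,0],[0.5,4,1,82,0],[0.5,4,1,82,0],[0,4,1,82,0],[0,4,1,82,0],[0,4,1,82,0],[0,4,1,82,0],[0,4,1,82,0],[0,4,1,82,0]]' 30;  python3 -m crank '[[0,0,8,0,0],[0,0,18,0,0],[0,0,28,0,0],[0,0,38,0,0],[0,0,48,0,0],[0,0,58,0,0],[0,0,68,0,0],[0,0,78,0,0],[0,0,86,0,0],[0,0,91,0,0],[0,0,91,0,0],[0,0,91,0,0]]' 30
```

```text
clock: 47.78
tool_pos: [0.5276, -0.1234, 0.1783]
orientation: [0.681, 0.732, 0.001, 0.002]
contact_force: [-0.1, 0.2, 6.3]
opening: 0.106
grasp_force: 34.7
clock: 48.78
tool_pos: [0.6172, -0.1164, 0.1783]
orientation: [0.681, 0.732, -0.0, 0.0]
contact_force: [-4.1, 0.5, 9.4]
opening: 0.106
grasp_force: 35.0
```

```bash
python3 -m crank '[[0.5,0,0,0,0],[0.5,0,0,0,0],[0.5,0,0,-5,0],[0.5,0,0,-35,0],[0.5,0,0,-65,0],[0.5,0,0,-85,0],[0,0,-30,-85,0],[0,0,-60,-85,0],[0,0,-90,-85,0],[0,0,-90,-85,0],[0,0,-90,-85,0],[0,0,-90,-85,0]]' 30
sed 's/\.123/.082/g' rib.py > btn.py; python3 btn.py pics/w19.png
```

```text
clock: 49.78
tool_pos: [0.5276, -0.1229, 0.2614]
orientation: [0.681, 0.732, 0.0, 0.001]
contact_force: [0.5, -0.0, 1.2]
opening: 0.003
grasp_force: 0.0
[ 0.52760035 -0.12286515  0.26141735] axis px [[274.74478532 203.69954631]]
[220  38  69  70 274] [254.5  73.6] [ 6.4 96.9] 45.0 [[ 0.5063 -0.0281  0.082 ]] [[-0.0635 -0.116 ]]
[ 253   95  141   31 2400] [346.1 110.3] [ 28.9 140. ] 88.6 [[ 0.5747 -0.0483  0.082 ]] [[ 0.0032 -0.1413]]
[429  97  35  90 768] [441.5 122.4] [34. 89.] 0.0 [[ 0.6462 -0.0518  0.082 ]] [[ 0.0742 -0.1504]]
[ 508  133   52   57 1998] [535.6 159.2] [56. 51.] 90.0 [[ 0.723  -0.0737  0.082 ]] [[ 0.149  -0.1781]]
[230 137 196   4 273] [316.1 138. ] [  2.4 195. ] 89.4 [[ 0.5549 -0.0696  0.082 ]] [[-0.0183 -0.1611]]
[ 387  183   30   69 1615] [401.3 216.4] [26.5 67.6] 6.3 [[ 0.6295 -0.1262  0.082 ]] [[ 0.0518 -0.2232]]
[ 257  186   37   38 1082] [274.5 204.6] [36. 37.] 0.0 [[ 0.5274 -0.1236  0.082 ]] [[-0.0498 -0.2128]]
hood 0.95 [340. 162. 440. 252.] 7742
start_top 0.76 [256. 184. 290. 226.] 1085
```

The button is directly beneath at (275,205). Press it.

```bash
python3 -m crank '[[0,0,0,35,0],[0,0,0,70,0],[0,0,0,95,0],[0,0,0,105,0],[0,0,0,110,0],[0,0,0,113,0],[0,0,0,113,0],[0,0,0,113,0],[0,0,0,113,0]]' 30
```

```text
clock: 50.68
tool_pos: [0.5285, -0.123, 0.1501]
orientation: [0.681, 0.732, 0.001, 0.001]
contact_force: [-2.2, 0.9, 4.6]
opening: -0.001
grasp_force: 2.0
```

```bash
python3 -m crank '[[0,0,0,3,0],[0,0,0,5,0],[0,0,0,5,0],[0,0,0,5,0],[0,0,0,5,0],[0,0,0,5,0]]' 30; python3 -m crank '[[0,0,0,-20,0],[0,0,0,-60,0],[0.5,0,0,-100,0],[0.5,0,30,-116,0],[0.5,0,60,-116,0],[0.5,0,90,-116,0],[0.5,0,90,-116,0],[0.5,0,90,-116,0],[0.5,0,90,-116,0]]' 30; python3 rib.py pics/w20.png
```

```text
clock: 51.18
tool_pos: [0.529, -0.1232, 0.1483]
orientation: [0.681, 0.732, 0.001, 0.001]
contact_force: [-9.2, 3.6, 23.6]
opening: -0.0
grasp_force: 11.7
clock: 51.93
tool_pos: [0.6168, -0.1162, 0.2588]
orientation: [0.681, 0.732, -0.0, 0.0]
contact_force: [-0.3, -0.1, 0.3]
opening: 0.5
grasp_force: 0.0
[ 0.61676965 -0.11623033  0.25879165] axis px [[276.95267766 221.64075509]]
[ 512    6   48   53 1703] [538.1  33.6] [43.1 51.1] 73.3 [[0.7558 0.0062 0.123 ]] [[ 0.1879 -0.101 ]]
[491   8  58  71 861] [513.1  60.3] [68.4 46.3] 52.4 [[ 0.7457 -0.0084  0.123 ]] [[ 0.1767 -0.1147]]
[  71   33   68   75 1100] [107.8  71.6] [24.5 96.4] 40.9 [[ 0.5115 -0.0312  0.123 ]] [[-0.0586 -0.1194]]
[349  41   7  40 167] [351.5  60.7] [ 5.6 39.3] 3.3 [[ 0.6527 -0.0149  0.123 ]] [[ 0.0835 -0.1141]]
[ 168   96  101   29 2365] [213.9 111.2] [100.  28.] 0.0 [[ 0.5736 -0.0488  0.123 ]] [[ 0.002  -0.1418]]
[334  97  26  92 838] [343.9 138.2] [91.  24.9] 87.7 [[ 0.6541 -0.059   0.123 ]] [[ 0.0814 -0.1582]]
[ 420  101  106   94 3553] [462.9 149.2] [91.6 99.8] 12.7 [[ 0.7287 -0.0605  0.123 ]] [[ 0.1557 -0.1654]]
[506 102  54  52 653] [529.5 122.1] [32.5 65.1] 45.0 [[ 0.765  -0.0417  0.123 ]] [[ 0.1934 -0.1494]]
[ 144  187   40   38 1169] [163.5 205.7] [36.7 38.9] 63.4 [[ 0.542  -0.1106  0.123 ]] [[-0.0343 -0.2009]]
[498 191  62  44 487] [545.4 211.8] [25.8 70.3] 58.7 [[ 0.7913 -0.0968  0.123 ]] [[ 0.2154 -0.2064]]
[334 194  20  44 514] [342.7 212.7] [18.2 43. ] 1.4 [[ 0.6595 -0.1069  0.123 ]] [[ 0.0832 -0.2063]]
hood 0.87 [231. 163. 322. 253.] 7737
start_top 0.63 [142. 187. 183. 226.] 1147
start_top 0.37 [ 55.   0. 360. 127.] 30007
```

Pressed fully (24 N at the stop). The hood is centred under the gripper (columns 231–322); grip and slide it home.

```bash
python3 -m crank '[[0.5,0,0,40,0],[0.5,0,0,70,0],[0.5,0,0,82,0],[0.5,0,0,82,0],[0,0,0,82,0],[0,0,0,82,0],[0,0,0,82,0],[0,0,0,82,0],[0,0,0,82,0],[0,0,0,82,0]]' 30;  python3 -m crank '[[0,0,-8,0,0],[0,0,-18,0,0],[0,0,-28,0,0],[0,0,-38,0,0],[0,0,-48,0,0],[0,0,-58,0,0],[0,0,-68,0,0],[0,0,-78,0,0],[0,0,-86,0,0],[0,0,-92,0,0],[0,0,-92,0,0],[0,0,-92,0,0]]' 30
```

```text
clock: 52.92
tool_pos: [0.6171, -0.1168, 0.1796]
orientation: [0.681, 0.732, -0.0, 0.001]
contact_force: [-4.8, -1.0, 5.9]
opening: 0.107
grasp_force: 33.5
clock: 53.92
tool_pos: [0.5268, -0.1238, 0.1796]
orientation: [0.681, 0.732, 0.001, 0.003]
contact_force: [3.0, -0.3, 6.2]
opening: 0.109
grasp_force: 33.8
```

```bash
python3 -m crank '[[0.5,0,0,0,0],[0.5,0,0,0,0],[0.5,0,0,-5,0],[0.5,0,0,-35,0],[0.5,0,0,-65,0],[0.5,0,0,-82,0],[0.5,0,0,-82,0],[0.5,0,0,-82,0],[0.5,0,0,-82,0]]' 30; python3 rib.py pics/w21.png | grep -E "hood|start|axis|27[0-9]\.[0-9] +2[0-9][0-9]"
python3 -m crank '[[0.5,0,0,-40,0],[0.5,10,0,-80,0],[0.5,30,0,-120,0],[0.5,60,0,-150,0],[0.5,90,0,-150,0],[0.5,100,0,-150,0],[0.5,100,0,-150,0],[0.5,100,0,-150,0]]'
for a in ".4868 .2036" ".635 -.0195" ".5047 -.0285" ".6164 .2138"; do python3 look.py pics/w22.png $a 0.3 1.2 | tail -5 | head -2; done
```

```text
clock: 54.67
tool_pos: [0.5239, -0.1224, 0.2572]
orientation: [0.681, 0.732, -0.001, -0.002]
contact_force: [-0.3, -0.7, -0.5]
opening: 0.498
grasp_force: 0.0
[ 0.52390428 -0.1223728   0.25720931] axis px [[277.20378627 223.04440984]]
[251 255  46  38 462] [272.4 272.7] [55.3 24.7] 27.9 [[ 0.5233 -0.1585  0.123 ]] [[-0.0566 -0.2473]]
hood 0.93 [235. 166. 327. 255.] 7598
hood 0.45 [428.  21. 528. 108.] 3094
hood 0.43 [216.   0. 528. 125.] 30779
clock: 55.48
tool_pos: [0.5173, -0.023, 0.4069]
orientation: [0.681, 0.733, -0.001, -0.001]
contact_force: [-0.0, -0.1, -0.6]
opening: 0.503
grasp_force: 0.0
[0.    1.17  0.006 0.006]
[0.    1.17  0.006 0.004]
[ 2.53725e+02  8.10000e-01 -2.00000e-03  2.00000e-03]
[ 2.471e+02  8.100e-01 -4.000e-03  0.000e+00]
[2.19804e+02 8.40000e-01 2.00000e-03 2.00000e-03]
[2.17773e+02 8.10000e-01 2.00000e-03 2.00000e-03]
[0.    1.17  0.006 0.006]
[0.    1.17  0.006 0.004]
```

Checks:
- **Screws:** every wing stops at the same angle, about 0.82 rad in world. That is exactly 2.4 rad past the chamber's x axis, so all four are on their stops.
- **Hood:** back at its original spot.
- **Arm:** clear of everything.

Handing in.

```bash
python3 -c "
from workcell import robot;print(robot.close_job())"
```

```text
the job is handed in; nothing more can be done
None
```

The job is handed in after about 56 s of robot time: both wedges are in the tank, the cover is shut, all four screws are on their stops in crossed order, the button was pressed to its stop and the hood slid home. No verdict came back, and I viewed 16 pictures, two over the 14 allowed.

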